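Pop a balm tin and trap it in the lane

ROBOT

A 7-joint arm with a two-finger parallel gripper is mounted at the origin on the work surface. World frame = base frame: x ahead of the robot, y to its left, z up, the work surface at z = 0. Lengths are in mm, angles in rad, forces in N, time in s.
With the tool pointing down it reaches from about 350 to 900 mm from the base axis. Payload 19.9 kg.
Tool frame: the origin (TCP) lies on the centre line of the jaws, within the pads' length; the fingertips stand env.tip_reach ahead of it and the grasp point (between the pads) lies 3 mm ahead of it (env.tip_reach is the distance from the TCP to the fingertips, in mm); z points along the fingers, y is the line along which they close (so a half turn about z gives the same grasp; the last joint's range is limited). The gripper opens to 94 mm and grips with 3 to 60 N. Pads are 16 mm wide; open, the fingers measure 119 mm over their backs; the gripper's body (75 mm by 177 mm) begins 78 mm behind the grasp point.
Start: joints at [-1.258, 0.417, -0.01, 1.614, 0.005, 1.111, -0.053], TCP at [216.529, 586.273, 227.425] pointing down, gripper open.
Joint ranges: [-2.81, 2.81], [-0.39, 2.02], [-1.27, 1.25], [0.06, 2.57], [-1.19, 4.33], [0.19, 2], [-2.82, 2.82]. Speed limits (rad/s): [1.89, 1.89, 2.39, 2.39, 3.01, 3.01, 3.01].

INTERFACE

Orientations are given as a 3x3 rotation matrix whose columns are the frame's x, y, z axes.
In Python, from bench import env gives the robot as it stands.
- The arm moves only by the tool drive_tool, never from a script. Its argument "increments" is text: rows parted by semicolons, each of 4 numbers parted by spaces: the shift along the tool's x, y, z in m, then the turn about the tool's z in degrees. In form: tx ty tz yaw; .... A call has 1 to 12 rows; each row shifts and turns the commanded pose from where the row before left it, along the tool's axes as they then stand; what a row does not reach is not made up. A row lasts 1/8 s, in which the tool goes at most 62.5 mm and 10.7 degrees, less where a joint would pass 70% of its speed; a pose out of reach is approached as far as the arm can. A call with a gripper value outside its range is refused whole. "gripper" is the opening, from 0 (shut) to 1 (fully open), set as the call begins (left out, the last holds). The fingers move at their own pace and stop on an object; "force" is the grip in N (left out, the last holds). Time passes only in rows, so rows that do not move let the fingers close. It gives the time, the measured TCP pose, the force, the opening and the grip force at its end, in the units of the state.
- env.read_state(): the state, without advancing time (a new reading comes with each control period).
- env.capture(name): name is "scene" or "top"; returns the picture (480x640x3 uint8, blue, green, red); there is no depth.
- env.camera_info(name): a dict with "fovy" (degrees; the focal length in pixels is half the picture's height over the tangent of half this angle, whatever the lens; pixels are square), "cx", "cy" (the principal point, pixels), "rvec" (rotation vector, rad) and "tvec" (3), from world to camera coordinates, as OpenCV has them. Camera axes: x right, y down, z forward; pixel columns grow to the right and rows downward; lengths in mm; the calibration is good to about 2 mm. A picture is of the moment at which its call begins. camera_info takes no time and is no camera call.
- env.sign_off(): hands the job in; it is judged then, once.
Trained networks look in the newest picture that a camera, given by its name, has taken for a name from the list of things; names that differ only in an ending like _2 or _b are one class to them, and where a whole thing is asked for, a point or a joint stands for the part that bears it (a point fixed in the world has none). Each returns a list of dicts, best first, with "confidence" (0 to 1); they miss things now and then, are a little off and sometimes report something else, mostly with a low value. They report only what shows in the picture. A call takes as long as a camera call. They do not tell look-alikes from the thing itself.
- env.trace(name, camera): "mask" (480x640 bool, what is visible of it) and "bbox" ([left, top, right, bottom] in pixels, round what is visible of it).
The state is a dict: "time": time; "joint_pos": joint angles; "joint_velocities": joint speeds; "joint_efforts": joint torques, N m; "position": TCP position; "tcp_rot": TCP orientation; "ft_force": force on the tool from outside, world axes, zero at the start; "moment": the same for the moment, N m; "gripper_width": finger opening in mm; "finger_force": force on a finger pad.
Only numpy, scipy, OpenCV 4.12 (cv2) and the standard library are available. Lean on these libraries where they do the work, as an engineer would, in place of code of your own. Each camera call takes 0.05 s, during which the arm holds its last target. There are 200 camera calls.

TASK

Serve one tin from the sloping tin dispenser on the shop table: with one fingertip press its spring ejector pad fully down, and with the other fingertip standing in the lane stop the popped-up tin before it slides off the lower end. Do not tip or lift the tin, leave the other goods as they are, and finish while holding: pad still fully down, tin resting against the finger in the lane.

Things in the scene. Friction and masses are not known exactly. Their poses are not given: they have to be found in the camera images.
- dispenser: Wooden tin dispenser fixed to the table, 163 x 110 x 80 mm: a straight slippery metal lane running down towards its -x at 0.30 rad, a pocket at the upper end, an ejector pad beside the lane. Origin on the table under the lane's centre line; x points up the lane's slope (at yaw 0 away from the robot), y across to the pad's side, z up. Later points are given in this frame, in m.
- pad_top (a point): Centre of the top face of the ejector pad, a flat steel square 34 x 34 mm beside the lane. At (-0.046, 0.055, 0.052) when up, 0.042 high when fully down, 12 mm above the lane floor beside it: two level fingertips, one on the pad, one over mid-lane, always clear the lane's floor and walls, and the one in the lane is always below the tin's top.
- gate (a point): Point on the lane floor's centre line straight across from the pad's centre (55 mm away): (-0.046, 0, 0.030). A good place for the stopping finger. The lane is 54 mm wide here, between side walls 5 mm thick that rise 10 mm above its floor.
- pocket (a point): Centre of the pocket, at the level of the lane floor: (0.045, 0, 0.058). The pocket is 54 mm long and 6 mm deep. Its floor rises 0.8 mm per mm of pad press, level with the lane at 7.5 mm: the tin then slides down the lane by itself and drops off the lower end in about half a second, so the stopping finger must be in the lane before the pad is down.
- lane_end (a point): Middle of the lane floor's open lower edge, (-0.079, 0, 0.020): a tin not stopped falls off here onto the table.
- ejector (a joint): Travel of the ejector pad in m: 0 up, 0.010 fully down against its stop. Spring return; about 2 N to start, 6 N to hold fully down. It springs up as soon as it is released.
- tin: Round metal balm tin, 50 mm diameter, 32 mm high, 80 to 170 g, in the dispenser's pocket (two tins of the same look stand in a wooden tray elsewhere: not these). Origin at the centre of its underside, z along its axis (tilted 0.30 rad with the lane). In the dispenser's frame it starts at about (0.047, 0, 0.052).
- mist: Amber bottle, 36 mm diameter, 110 mm high, standing beside the lane on the side away from the pad. Origin at the centre of its underside. Not to be disturbed.
- cream: White jar, 44 mm diameter, 50 mm high, standing on the pad's side of the dispenser, about 80 mm from the pad's centre. Origin at the centre of its underside. Not to be disturbed.
- cup: Terracotta cup, 68 mm diameter, 70 mm high, standing on the pad's side of the dispenser's upper end. Origin at the centre of its underside. Not to be disturbed.
- tray: Dark wooden tray 160 x 130 x 22 mm fixed to the table at the other station; it carries tin_b, tin_c and a stopper. Origin at the centre of its underside.
- tin_b: Tin like the one in the dispenser, standing in the tray. Origin at the centre of its underside. Not to be disturbed.
- tin_c: Tin like the one in the dispenser, standing in the tray. Origin at the centre of its underside. Not to be disturbed.
- stopper: Turned wooden stopper, 36 mm diameter, 42 mm high, in the tray. Origin at the centre of its underside. Not to be disturbed.
- brush: Brush lying on the table to the robot's right. Not to be disturbed.
- bowl: Blue bowl, 120 mm across, 45 mm high, on the table to the robot's left. Not to be disturbed.
Things that resemble listed ones, but are neither listed nor needed, are in the scene too. What is shaped like the dispenser but pink or turquoise is not meant.

How it is judged (in metres and radians):
On the way, in this order (a step that is already met when the one before it is completed fails the run):
1. the ejector pad is being pressed while the tin still sits in its pocket (value of joint ejector above 0.004 m and x of tin in the frame of dispenser above 0.03 m).
2. the tin has popped out and lies stopped in the lane against a finger, with the pad down (value of joint ejector above 0.0075 m and x of tin in the frame of dispenser below 0.012 m and linear speed of tin below 0.02 m/s and contact force between the fingers and tin above 0.03 N), for 0.2 s.
At the end, for the whole second after the job is handed in: The ejector pad is held down at least 7.5 of its 10 mm; the tin has come at least 33 mm down the lane and its centre is at least 15 mm short of the lower end; it lies flat in the lane, still (under 20 mm/s), resting on a finger with at least 0.03 N (all of step 2 and x of tin in the frame of dispenser above -0.06 m and angle between tin's own z axis and vertical below 0.5 rad); the arm keeps its last pose, push and grip.
It fails at once if the tin slid off the lower end of the lane (x of tin in the frame of dispenser below -0.075 m).
It fails at once if the tin was lifted or carried (more than 25 mm above where it rides) (z of tin in the frame of dispenser above 0.085 m).
It fails at once if the tin was tipped over (angle between tin's own z axis and vertical above 0.8 rad).
It fails at once if another piece of goods was moved by more than 15 mm (distance of any of mist, cream, cup, tin_b, tin_c, stopper, brush, bowl from where it was at the start of the episode above 0.015 m).
It also fails if it takes over 27 s, if anything falls off the work surface, if the arm or the gripper's body presses on something with over 40 N, if the wrist force passes 120 N, or if a joint passes its speed limit or range.

## Working session

There is one attempt and no reset: what is moved stays moved. The work goes in short steps, Python scripts to look and compute and a tool call to move; the robot and the scene stay as the last step left them, time stands still between calls to the robot, and variables do not carry over. Pictures are saved under pics/ and viewed, at most 10 in all, crops included, and the job is handed in when it is done.

Besides the shell and the picture viewer there is one more tool, called after "Call:" as a command line: name --argument value ..., lists and objects as JSON in quotes. drive_tool: Moves the arm, as the interface text tells. Its arguments: {"type":"object","properties":{"increments":{"type":"string"},"gripper":{"type":"number"},"force":{"type":"number"}},"required":["increments"]}

```bash
mkdir -p pics; ls
python3 - <<'E'
from bench import env
import cv2
for c in("scene","top"):
    cv2.imwrite(f"pics/{c}0.png",env.capture(c)); print(c,env.camera_info(c))
    for n in("dispenser","pad_top","tin","mist","cream","cup","tray"):
        for d in env.trace(n,c)[:3]: print(n,round(d["confidence"],2),d["bbox"],d["mask"].sum())
print(env.tip_reach); s=env.read_state(); print(s["time"],s["position"],s["tcp_rot"],s["gripper_width"],s["ft_force"])
E
```

```text
pics
scene {'fovy': 46.63408389192066, 'cx': 313.6924827036437, 'cy': 240.6880154594059, 'rvec': array([ 1.98260996,  1.71670703, -0.55137661]), 'tvec': array([ -69.90469522, -398.39712442, 1527.82399015])}
dispenser 0.94 [283.7, 177.1, 348.6, 244.8] 3045
dispenser 0.86 [202.4, 244.7, 270.8, 316.8] 3125
dispenser 0.7 [136.4, 162.7, 210.1, 229.9] 3151
pad_top 0.74 [246.7, 253.9, 265.1, 265.5] 263
pad_top 0.69 [168.0, 266.9, 193.5, 303.7] 604
pad_top 0.58 [245.4, 304.7, 285.0, 348.5] 1239
tin 0.91 [394.6, 251.0, 420.8, 280.6] 559
tin 0.65 [368.0, 260.5, 395.6, 290.6] 573
tin 0.57 [207.4, 270.3, 234.7, 297.0] 557
mist 0.61 [169.2, 267.5, 190.3, 304.2] 590
cream 0.7 [276.1, 270.5, 300.4, 301.5] 437
cup 0.68 [246.6, 304.9, 282.5, 346.9] 1197
cup 0.3 [244.5, 252.4, 264.5, 266.7] 264
tray 0.74 [358.5, 248.9, 450.9, 331.7] 3210
tray 0.59 [103.1, 222.7, 127.9, 295.5] 1175
tray 0.19 [203.4, 248.9, 266.0, 316.7] 3054
top {'fovy': 52.78589935696772, 'cx': 321.7127065310432, 'cy': 239.65254222172945, 'rvec': array([ 2.15134935, -2.06858019,  0.20569826]), 'tvec': array([ -12.00820813,  532.23365824, 1076.95167345])}
dispenser 0.87 [366.8, 189.0, 430.6, 268.4] 2975
dispenser 0.85 [417.2, 297.9, 494.3, 378.1] 3838
dispenser 0.64 [277.7, 248.5, 347.8, 329.7] 3306
pad_top 0.68 [375.8, 230.2, 392.1, 246.4] 240
pad_top 0.68 [286.7, 286.4, 301.9, 305.3] 241
pad_top 0.67 [426.2, 336.9, 442.4, 355.7] 217
tin 0.95 [403.9, 196.6, 427.9, 216.4] 380
tin 0.95 [236.0, 197.8, 261.2, 220.6] 353
tin 0.56 [261.3, 196.2, 283.6, 221.4] 382
mist 0.9 [436.8, 207.3, 459.8, 226.8] 329
cup 0.55 [369.2, 154.4, 397.6, 185.7] 746
22.0
0.8 [216.56468594 586.27316374 227.43155178] [[-9.38055921e-01  3.46483894e-01  1.66624717e-05]
 [ 3.46483892e-01  9.38055920e-01 -6.56735522e-05]
 [-3.83851583e-05 -5.58321865e-05 -9.99999998e-01]] 94.1196580376109 [0.71334779 0.03040611 0.97870407]
```

View pics/top0.png

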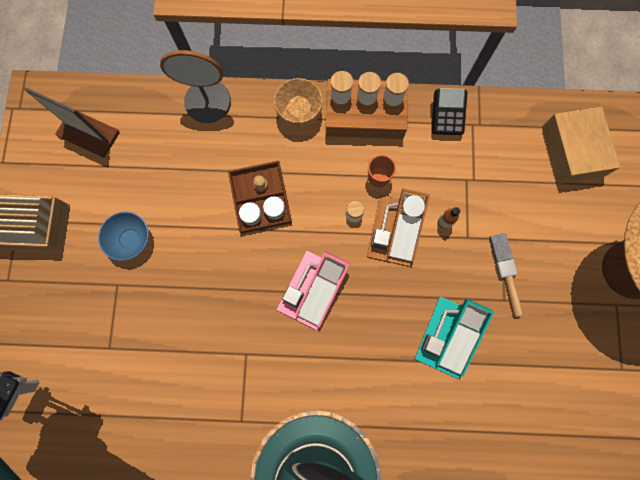

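View pics/scene0.png

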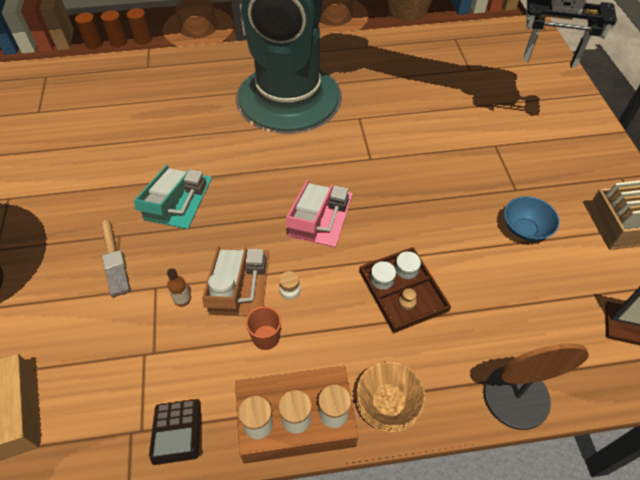

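Run:
```python
import cv2,numpy as np
a=cv2.imread("pics/top0.png")[180:280,360:440]; b=cv2.imread("pics/scene0.png")[240:325,200:275]
f=lambda i:cv2.resize(i,None,fx=5,fy=5,interpolation=cv2.INTER_CUBIC)
a,b=f(a),f(b); c=np.zeros((500,775,3),np.uint8); c[:500,:400]=a; c[:425,400:775]=b
cv2.imwrite("pics/crop0.png",c)
```

```text
(no output)
```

View pics/crop0.png

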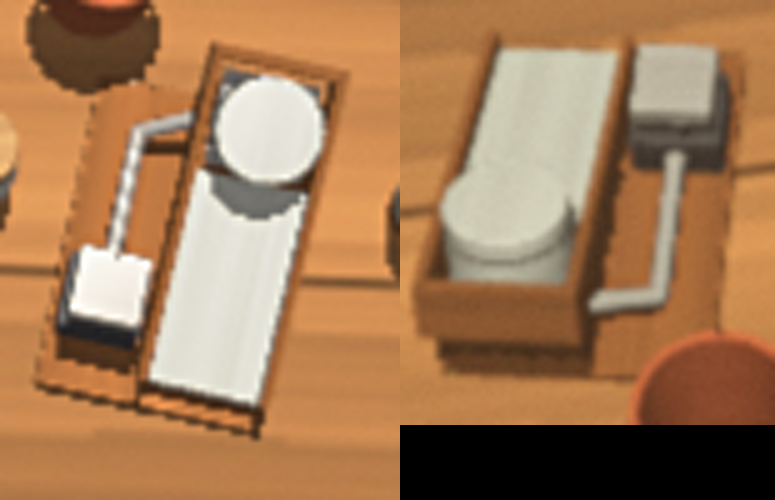

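```bash
cat > h.py <<'E'
from bench import env
import cv2,numpy as np
from scipy.optimize import least_squares
def proj(c,P):
    i=env.camera_info(c); f=240/np.tan(np.radians(i["fovy"]/2))
    K=np.array([[f,0,i["cx"]],[0,f,i["cy"]],[0,0,1]])
    return cv2.projectPoints(np.asarray(P,float).reshape(-1,3),i["rvec"],i["tvec"],K,None)[0][:,0]
def W(p,P):
    c,s=np.cos(p[2]),np.sin(p[2]); return np.asarray(P,float)@np.array([[c,s,0],[-s,c,0],[0,0,1]])+[p[0],p[1],0]
E
python3 - <<'E'
from h import *
pts=dict(p=(-46,55,52),p1=(-29,72,52),p2=(-29,38,52),p3=(-63,38,52),p4=(-63,72,52),t=(37.5,0,82.6),e1=(-79,27,20),e2=(-79,-27,20))
T=dict(p1=(80,246),p2=(153,257),p3=(140,325),p4=(70,315),t=(270,130),e1=(150,383),e2=(262,404))
S=dict(p4=(717,47),p3=(637,47),t=(505,208),e2=(497,48),e1=(617,52))
o=[]
for c,D,off in(("top",T,(360,180)),("scene",S,(120,240))):
    k=list(D); o.append((c,k,[pts[q] for q in k],np.array([D[q] for q in k])/5-.4+off))
def r(p,sel=o): return np.concatenate([(proj(c,W(p,P))-u).ravel() for c,k,P,u in sel])
for sel in(o,o[:1],o[1:]):
    s=least_squares(r,[800,-100,-.2],args=(sel,),loss="soft_l1"); print(s.x.round(3))
    i=0
s=least_squares(r,[800,-100,-.2],loss="soft_l1"); R=r(s.x).reshape(-1,2).round(1); print(R.tolist())
p=s.x; print(W(p,[(-46,55,52),(-46,0,30),(-79,0,20),(45,0,58)]).round(1))
# others on the table
for n,c in(("mist","top"),("cream","scene"),("cup","top"),("cup","scene")):
    for d in env.trace(n,c)[:1]:
        ys,xs=np.nonzero(d["mask"]); u=(xs.mean(),ys.mean()); h=dict(mist=55,cream=25,cup=45)[n]
        q=least_squares(lambda v:(proj(c,[[v[0],v[1],h]])-u).ravel(),[600,0]).x; print(n,c,q.round(0),d["confidence"])
q=least_squares(lambda v:(proj("top",[[v[0],v[1],50]])-(355,210)).ravel(),[600,0]).x; print("cream lid",q)
print(env.read_state()["position"],env.read_state()["time"])
E
```

```text
[ 672.609 -265.013  766.242]Traceback (most recent call last):
  File "<stdin>", line 10, in <module>
    return func(*args, **kwargs)
    result = trf(vector_fun.fun, vector_fun.jac, x0, f0, J0, lb, ub, ftol, xtol,
                 gtol, max_nfev, x_scale, loss_function, tr_solver,
                 tr_options.copy(), verbose, callback=callback_wrapped)
    return trf_no_bounds(
        fun, jac, x0, f0, J0, ftol, xtol, gtol, max_nfev, x_scale,
        loss_function, tr_solver, tr_options, verbose, callback=callback)
    J = jac(x)
    self._update_jac()
    ~~~~~~~~~~~~~~~~^^
    self.J = self.jac_wrapped(xp_copy(self.x), f0=self.f)
             ~~~~~~~~~~~~~~~~^^^^^^^^^^^^^^^^^^^^^^^^^^^^
    J, dct = approx_derivative(
             ~~~~~~~~~~~~~~~~~^
        self.fun,
        ^^^^^^^^^
    ...<2 lines>...
        **self.finite_diff_options,
        ^^^^^^^^^^^^^^^^^^^^^^^^^^^
    )
    ^
    J, _nfev = _dense_difference(fun_wrapped, x0, f0, h,
               ~~~~~~~~~~~~~~~~~^^^^^^^^^^^^^^^^^^^^^^^^
                             use_one_sided, method,
                             ^^^^^^^^^^^^^^^^^^^^^^
                             mf)
                             ^^^
    df = [f_eval - f0 for f_eval in f_evals]
                                    ^^^^^^^
    f = np.atleast_1d(self.fun(x, *self.args, **self.kwargs))
                      ~~~~~~~~^^^^^^^^^^^^^^^^^^^^^^^^^^^^^^
    return np.atleast_1d(self.fun(x))
                         ~~~~~~~~^^^
    return self.f(x, *self.args, **self.kwargs)
           ~~~~~~^^^^^^^^^^^^^^^^^^^^^^^^^^^^^^
  File "<stdin>", line 8, in r
  File "h.py", line 5, in proj
    i=env.camera_info(c); f=240/np.tan(np.radians(i["fovy"]/2))
ValueError: time passes only in moves, steps and waits
```

```bash
sed -i 's/^def proj/INFO={c:env.camera_info(c) for c in("scene","top")}\ndef proj/; s/i=env.camera_info(c)/i=INFO[c]/' h.py
cat > fit.py <<'E'
from h import *
pts=dict(p=(-46,55,52),p1=(-29,72,52),p2=(-29,38,52),p3=(-63,38,52),p4=(-63,72,52),t=(37.5,0,82.6),e1=(-79,27,20),e2=(-79,-27,20))
T=dict(p1=(80,246),p2=(153,257),p3=(140,325),p4=(70,315),t=(270,130),e1=(150,383),e2=(262,404))
S=dict(p4=(717,47),p3=(637,47),t=(505,208),e2=(497,48),e1=(617,52))
o=[]
for c,D,off in(("top",T,(360,180)),("scene",S,(120,240))):
    k=list(D); o.append((c,k,[pts[q] for q in k],np.array([D[q] for q in k])/5-.4+off))
def r(p,sel=o): return np.concatenate([(proj(c,W(p,P))-u).ravel() for c,k,P,u in sel])
for sel in(o[:1],o[1:],o):
    s=least_squares(r,[600,-150,-.2],args=(sel,),x_scale=[100,100,1]); print(s.x.round(3),r(s.x,sel).reshape(-1,2).round(1).tolist())
p=s.x; print(W(p,[(-46,55,52),(-46,0,30),(-79,0,20),(45,0,58)]).round(1))
for n,c in(("mist","top"),("cup","top")):
    for d in env.trace(n,c)[:1]:
        ys,xs=np.nonzero(d["mask"]); u=(xs.mean(),ys.mean()); h=dict(mist=55,cream=25,cup=45)[n]
        q=least_squares(lambda v:(proj(c,[[v[0],v[1],h]])-u).ravel(),[600,0]).x; print(n,c,q.round(0))
q=least_squares(lambda v:(proj("top",[[v[0],v[1],50]])-(355,210)).ravel(),[600,0]).x; print("cream lid",q)
print(env.read_state()["position"],env.read_state()["time"])
E
python3 fit.py
```

```text
[ 5.79988e+02 -1.94115e+02 -1.75000e-01] [[0.6, -0.1], [0.2, 0.7], [0.1, 1.0], [-0.2, -0.0], [0.1, -0.8], [-0.3, -0.7], [-0.5, -0.2]]
[ 5.84912e+02 -1.95964e+02 -1.77000e-01] [[-0.2, -0.3], [-0.3, -0.7], [-0.3, -0.0], [0.0, 0.6], [0.9, 0.5]]
[ 5.82078e+02 -1.94906e+02 -1.71000e-01] [[1.0, -0.8], [0.6, -0.1], [0.5, 0.2], [0.2, -0.8], [0.4, -1.7], [0.1, -1.5], [-0.0, -1.0], [0.0, -1.6], [-0.1, -2.0], [0.3, -1.3], [0.2, -0.5], [1.1, -0.7]]
[[ 546.1 -132.9   52. ]
 [ 536.8 -187.1   30. ]
 [ 504.2 -181.4   20. ]
 [ 626.4 -202.6   58. ]]
mist top [ 597. -288.]
cup top [ 712. -127.]
cream lid [608.16329261 -67.2911372 ]
[216.54742428 586.26200034 227.43785915] 0.9
```

Call:
drive_tool --increments "0 0 0 -10.2; -0.03 -0.045 0 0; -0.03 -0.045 0 0; -0.03 -0.045 0 0; -0.03 -0.045 0 0; -0.03 -0.045 0 0; -0.03 -0.045 0 0; -0.03 -0.045 0 0; -0.03 -0.045 0 0; -0.03 -0.045 0 0; -0.03 -0.045 0 0; 0 0 0 0" --gripper 0.452

```text
time: 2.4
position: [434.2, 87.5, 227.7]
tcp_rot: [[-0.984, 0.18, 0.001], [0.18, 0.984, -0.0], [-0.001, -0.0, -1.0]]
ft_force: [-0.5, 1.0, -0.6]
gripper_width: 42.7
finger_force: 0.0
```

Call:
drive_tool --increments "-0.03 -0.045 0 0; -0.03 -0.045 0 0; -0.03 -0.045 0 0; -0.03 -0.045 0 0; -0.029 -0.044 0 0; 0 0 0.04 0.3; 0 0 0.04 0; 0 0 0.027 0; 0 0 0 0"

```text
time: 3.52
position: [540.0, -154.8, 119.0]
tcp_rot: [[-0.984, 0.179, -0.003], [0.179, 0.984, 0.001], [0.003, 0.0, -1.0]]
ft_force: [-0.1, 0.2, 0.3]
gripper_width: 42.5
finger_force: 0.0
```

Run:
```python
from h import *
s=env.read_state(); print(s["time"],s["position"],s["tcp_rot"].round(3).tolist(),s["gripper_width"],s["ft_force"])
f=lambda i:cv2.resize(i,None,fx=4,fy=4,interpolation=cv2.INTER_CUBIC)
a=f(env.capture("top")[170:290,345:445]); b=f(env.capture("scene")[210:330,190:290])
cv2.imwrite("pics/hover.png",np.hstack([a,b]))
R=np.array(s["tcp_rot"]);t=np.array(s["position"])
for c,o in(("top",(345,170)),("scene",(90,210))):
    P=[t+R@[0,d,22] for d in(-27.5,27.5)]; print(c,((proj(c,P)-o)*4).round())
```

```text
3.525 [ 539.96134118 -154.82038514  119.03632024] [[-0.984, 0.179, -0.003], [0.179, 0.984, 0.001], [0.003, 0.0, -1.0]] 42.464282078521386 [-0.13162071  0.20824966  0.33212983]
top [[246. 271.]
 [150. 251.]]
scene [[550. 119.]
 [659. 122.]]
```

View pics/hover.png

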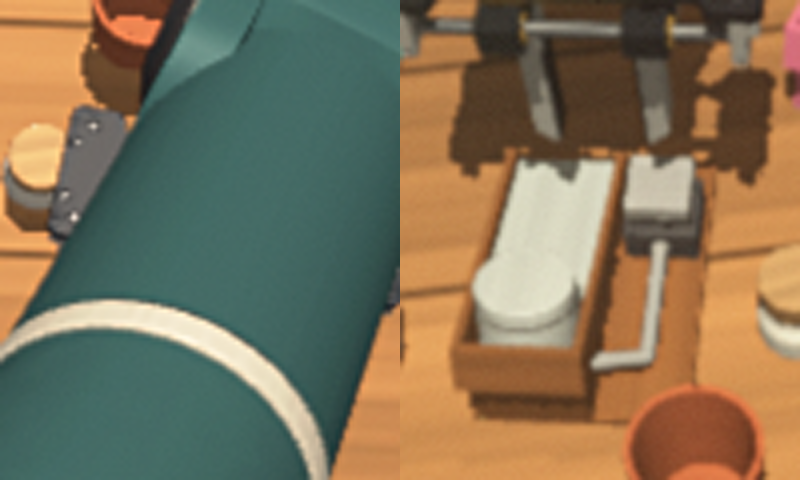

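Call:
drive_tool --increments "-0.001 -0.0045 0 0; 0 0 0.02 0; 0 0 0.018 0; 0 0 0 0"

```text
time: 4.12
position: [540.4, -160.4, 81.7]
tcp_rot: [[-0.984, 0.18, -0.002], [0.18, 0.984, 0.0], [0.002, -0.0, -1.0]]
ft_force: [-0.3, -0.3, -0.7]
gripper_width: 42.6
finger_force: 0.0
```

Run:
```python
from h import *
f=lambda i:cv2.resize(i,None,fx=7,fy=7,interpolation=cv2.INTER_CUBIC)
cv2.imwrite("pics/low.png",f(env.capture("scene")[230:310,190:290]))
s=env.read_state(); print(s["time"],s["position"],s["ft_force"])
```

```text
4.175 [ 540.79191666 -160.59652388   82.45110877] [ 0.94561247 -0.13933726  0.91363297]
```

View pics/low.png

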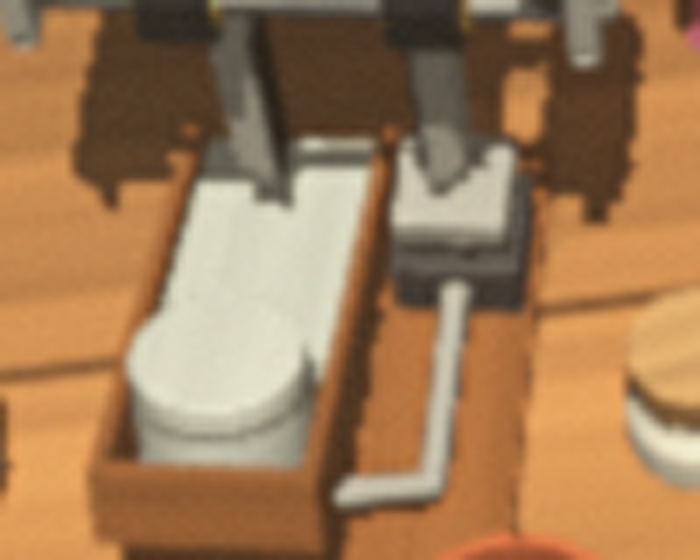

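Call:
drive_tool --increments "0 0 0.004 0; 0 0 0.003 0; 0 0 0.003 0; 0 0 0.002 0; 0 0 0 0; 0 0 0 0"

```text
time: 4.92
position: [541.1, -160.5, 70.7]
tcp_rot: [[-0.984, 0.18, 0.0], [0.18, 0.984, -0.0], [-0.0, -0.0, -1.0]]
ft_force: [-0.5, 0.6, 4.3]
gripper_width: 42.5
finger_force: 2.2
```

Call:
drive_tool --increments "0 0 0.0015 0; 0 0 0.0015 0; 0 0 0.0015 0; 0 0 0.0015 0; 0 0 0.001 0; 0 0 0.001 0; 0 0 0 0; 0 0 0 0; 0 0 0 0"

```text
time: 6.05
position: [541.3, -160.5, 63.7]
tcp_rot: [[-0.984, 0.18, 0.001], [0.18, 0.984, 0.0], [-0.001, 0.001, -1.0]]
ft_force: [-6.9, 2.0, 29.2]
gripper_width: 42.7
finger_force: 14.2
```

Run:
```python
from h import *
f=lambda i:cv2.resize(i,None,fx=7,fy=7,interpolation=cv2.INTER_CUBIC)
cv2.imwrite("pics/press.png",f(env.capture("scene")[230:310,190:290]))
s=env.read_state(); print(s["time"],s["position"],s["ft_force"])
```

```text
6.1 [ 541.30552586 -160.60815705   63.68816227] [-9.55012633  2.51690535 29.29865738]
```

View pics/press.png

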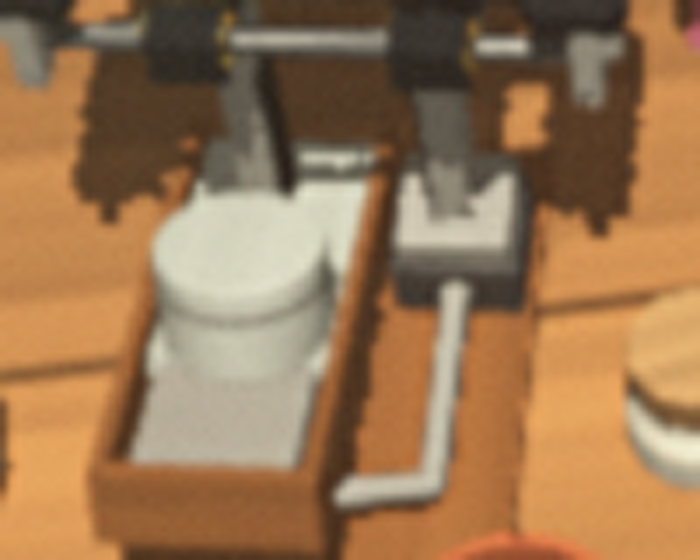

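The tin (crop about 240,260) rests flat against the lane finger, and the pad is on its stop at 29 N. I'll ease off a little and settle.

Call:
drive_tool --increments "0 0 -0.0004 0; 0 0 0 0; 0 0 0 0; 0 0 0 0"

```text
time: 6.6
position: [541.2, -160.6, 63.8]
tcp_rot: [[-0.984, 0.18, 0.001], [0.18, 0.984, 0.0], [-0.001, 0.0, -1.0]]
ft_force: [-4.8, 2.4, 22.6]
gripper_width: 42.4
finger_force: 11.8
```

```bash
python3 -c "
from bench import env
print(env.sign_off())"
```

```text
the job is handed in; nothing more can be done
None
```

I handed the job in with the pad held down on its stop at about 23 N and the tin lying flat against the finger in the lane. It took about 6.6 s of robot time, and sign-off did not report a verdict.

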